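# Pump up the vacuum clamp on a carving blank

### The arm

A 7-joint arm with a two-finger parallel gripper is mounted at the origin on a cart in front of the work surface, level with it; the furniture and walls round the work are solid. World frame = base frame: x ahead of the robot, y to its left, z up, the work surface at z = 0. Lengths are in mm, angles in rad, forces in N, time in s.
With the tool pointing down it reaches from about 400 to 900 mm from the base axis. Payload 5.6 kg.
Tool frame: the origin (TCP) lies at the centre of the arm's flange, where the gripper is bolted on; the fingertips stand 190 mm ahead of it and the grasp point (between the pads) lies hold_point_z ahead of it (hold_point_z is the distance from the TCP to the grasp point, in mm); z points along the fingers, y is the line along which they close (so a half turn about z gives the same grasp; the last joint's range is limited). The gripper opens to 92 mm and grips with 3 to 60 N. Pads are 20 mm wide; open, the fingers measure 128 mm over their backs; the gripper's body (75 mm by 189 mm) begins 69 mm behind the grasp point.
Start: joints at [-1.377, 0.468, -0.012, 1.603, 0.006, 1.071, -0.056], TCP at [152.519, 631.854, 404.692] pointing down, gripper open.
Joint ranges: [-2.53, 2.53], [-0.31, 2.02], [-1.57, 1.55], [0.28, 2.44], [-1.29, 4.43], [0.15, 1.84], [-2.92, 2.92]. Speed limits (rad/s): [2.57, 2.57, 3.14, 3.14, 3.14, 3.14, 3.14].

### API

Orientations are given as a 3x3 rotation matrix whose columns are the frame's x, y, z axes.
In Python, from rig import * gives the robot as it stands. The module is installed in compiled form; this text tells all that it offers.
- The arm moves only by the tool apply_moves, never from a script. Its argument "motion" is a list of rows, each an object of numbers: "tx", "ty", "tz": the shift along the tool's x, y, z in cm; "yaw": the turn about the tool's z in degrees. A call has 1 to 12 rows; each row shifts and turns the commanded pose from where the row before left it, along the tool's axes as they then stand; what a row does not reach is not made up. A row lasts 1/10 s, in which the tool goes at most 50 mm and 8.59 degrees, less where a joint would pass 70% of its speed; a pose out of reach is approached as far as the arm can. A call with a gripper value outside its range is refused whole. "claw" is the finger opening in cm, from 0 to 9.19, set as the call begins (left out, the last holds). The fingers move at their own pace and stop on an object; "newtons" is the grip in N (left out, the last holds). Time passes only in rows, so rows that do not move let the fingers close. It gives the time, the measured TCP pose, the force, the opening and the grip force at its end, in the units of the state.
- get_state(): the state, without advancing time (a new reading comes with each control period).
- read_camera(name): name is "scene" or "top" or "wrist"; returns a dict with "image" (480x640x3 uint8, red, green, blue), "fovy" (degrees; the focal length in pixels is half the picture's height over the tangent of half this angle, whatever the lens; pixels are square), "cx", "cy" (the principal point, pixels), "view" (4x4, takes a point from world to camera coordinates); the wrist camera has in their place "mount" (4x4, takes a point from camera to tool coordinates, whose origin is the TCP and whose axes are the flange's). Camera axes: x right, y down, z forward; pixel columns grow to the right and rows downward; lengths in mm; the calibration is good to about 2 mm. The wrist camera is an equidistant fisheye: a pixel r from the principal point sees the ray r / f radians off the axis. A picture is of the moment at which its call begins: read the wrist's pose just before it. There is no depth.
- job_done(): hands the job in; it is judged then, once.
Trained networks look in the newest picture that a camera, given by its name, has taken for a name from the list of things; names that differ only in an ending like _2 or _b are one class to them, and where a whole thing is asked for, a point or a joint stands for the part that bears it (a point fixed in the world has none). Each returns a list of dicts, best first, with "score" (0 to 1); they miss things now and then, are a little off and sometimes report something else, mostly with a low value. They report only what shows in the picture. A call takes as long as a camera call.
- outline_of(camera, thing): "region" (480x640 bool, what is visible of it) and "at" ([row, column] in pixels, amid what is visible of it).
- place_of(camera, thing): "at" ([row, column] in pixels: a listed point, or the origin of a listed thing).
The state is a dict: "t": time; "qpos": joint angles; "dq": joint speeds; "effort": joint torques, N m; "eef_pos": TCP position; "eef_rot": TCP orientation; "wrist_force": force on the tool from outside, world axes, zero at the start; "moment": the same for the moment, N m; "grip_width": finger opening in mm; "gripper_force": force on a finger pad.
Only numpy, scipy, OpenCV 4.12 (cv2) and the standard library are available. Lean on these libraries where they do the work, as an engineer would, in place of code of your own. Each camera call takes 0.05 s, during which the arm holds its last target. There are 200 camera calls.

### The job

Push the wooden blank that lies on the vacuum clamp away from you until its long side sits flush against the aluminium stop rail, then pump the black plunger with full strokes, letting it spring right up each time, until the green indicator pin stands fully out with its brass foot showing. Only push and press with the fingertips: do not lift the blank, do not touch the pin, and leave the other things on the bench undisturbed.

Things in the scene. Friction and masses are not known exactly. Their poses are not given: they have to be found in the camera images.
- clamp: vacuum clamp fixed to the bench: grey plate 190x335 mm, top 18 mm above the bench, stop rail along its far edge, blue pump housing (158x54 mm, top 58 mm above the bench, middle at x -12, y -128 mm) along its right end. Origin on the bench under the plate's middle; x across the plate to the stop rail (away from the robot, turned up to 0.3 rad), y along the rail to the left, z up
- stop_face (a point): middle of the aluminium stop rail's near face, at x 75, y 45 mm in the clamp's frame, 29 mm above the bench; the face looks to the clamp's -x; axes as the clamp's. Rail 210 mm long, top 40 mm above the bench
- blank_center (a point): centre of the loose wooden blank, 85 (its x) by 200 (y) by 45 mm high (z), 0.4 to 0.85 kg, lying on the plate, centre 40.5 mm above the bench. Starts 28 to 57 mm short of the stop and up to 0.12 rad askew; its centre belongs 42.5 mm in front of the stop's face, within 35 mm of the rail's middle sideways. Slides with about 2 to 6 N
- plunger (a joint): travel of the spring plunger, m: 0 up, 0.025 fully down on its stop (needs about 13 N; it springs up by itself). A stroke of 22 mm or more, let up again to within 3 mm, lifts the pin 6 mm (the first stroke 0 to 9 mm); short strokes do not advance it
- plunger_top (a point): centre of the flat top, 41 mm across, of the plunger's black mushroom head, at x 15, y -128 mm in the clamp's frame; 103 mm above the bench when up, 78 mm when fully down
- pin (a joint): how far the green indicator pin has come out, m: starts at 0 to 0.014, fully out is about 0.033, where it stops rising (more strokes then do no harm). It rises as the plunger goes down and stays up
- pin_tip (a point): top of the green indicator pin, 10 mm thick, at x -62, y -128 mm in the clamp's frame (77 mm from the plunger, on the robot's side); 60 mm above the bench with its joint at 0, 93 mm when fully out, where 6 mm of its brass foot show between the green (26 mm) and the steel collar. Not to be touched
- masking_tape: bystander, not to be disturbed: roll of cream masking tape lying flat, 100 mm across, 25 mm high; origin at the middle of its underside
- tape_measure: bystander, not to be disturbed: yellow and black pocket tape measure, 31x84x60 mm; origin at the middle of its underside
- sanding_block: bystander, not to be disturbed: cork sanding block, 57x87x29 mm; origin at the middle of its underside
- oil_dropper: bystander, not to be disturbed: small brown bottle with black dropper top, 33 mm across, 102 mm high; origin at the middle of its underside
- offcut: bystander, not to be disturbed: small timber offcut, 45x70x22 mm; origin at the middle of its underside

How it is judged:
By the outcome, as a careful person would: the job done as asked, in the order asked, and still so for the second after the job is handed in, with the robot touching nothing.
It also fails if it takes over 58 s, if anything falls off the work surface, if the arm or the gripper's body presses on something with over 40 N, if the wrist force passes 120 N, or if a joint passes its speed limit or range.

## Working session

There is one attempt and no reset: what is moved stays moved. The work goes in short steps, Python scripts to look and compute and a tool call to move; the robot and the scene stay as the last step left them, time stands still between calls to the robot, and variables do not carry over. Pictures are saved under pics/ and viewed, at most 10 in all, crops included, and the job is handed in when it is done.

Besides the shell and the picture viewer there is one more tool, called after "Call:" by a JSON object that holds its "op" and its "data". apply_moves: Moves the arm, as the interface text tells. Its arguments: {"type":"object","properties":{"motion":{"type":"array","items":{"type":"object","properties":{"tx":{"type":"number"},"ty":{"type":"number"},"tz":{"type":"number"},"yaw":{"type":"number"}}}},"claw":{"type":"number"},"newtons":{"type":"number"}},"required":["motion"]}

```bash
mkdir -p pics; cat > h.py <<'E'
from rig import *
import numpy as np, cv2
def cam(n):
    s=get_state(); c=read_camera(n); c['s']=s; c['n']=n
    c['f']=240/np.tan(np.radians(c['fovy'])/2)
    return c
def ray(c,at):
    v,u=at; x=(u-c['cx'])/c['f']; y=(v-c['cy'])/c['f']
    if 'mount' in c:
        r=np.hypot(x,y); d=np.array([x/r*np.sin(r),y/r*np.sin(r),np.cos(r)]) if r>0 else np.array([0,0,1.])
        M=c['mount']; R=np.array(c['s']['eef_rot']).reshape(3,3)
        return R@M[:3,3]+np.array(c['s']['eef_pos']), R@M[:3,:3]@d
    V=c['view']; return -V[:3,:3].T@V[:3,3], V[:3,:3].T@np.array([x,y,1.])
def atz(c,at,z):
    o,d=ray(c,at); return o+d*(z-o[2])/d[2]
def tri(rs):
    A=np.zeros((3,3));b=np.zeros(3)
    for o,d in rs:
        d=d/np.linalg.norm(d);P=np.eye(3)-np.outer(d,d);A+=P;b+=P@o
    p=np.linalg.solve(A,b)
    res=[np.linalg.norm((np.eye(3)-np.outer(d,d)/(d@d))@(p-o)) for o,d in rs]
    return p,res
def save(c,name): cv2.imwrite('pics/'+name+'.png',c['image'][:,:,::-1])
E
python3 - <<'E'
from h import *
np.set_printoptions(precision=1,suppress=True)
s=get_state();print(s['t'],s['eef_pos'],np.array(s['eef_rot']),s['grip_width'])
try: print(hold_point_z)
except Exception as e: print(e)
cs={n:cam(n) for n in('scene','top','wrist')}
for n,c in cs.items(): save(c,n+'0'); print(n,c['fovy'])
Z={'stop_face':29,'blank_center':40.5,'plunger_top':103,'pin_tip':65,'clamp':0,'masking_tape':0,'tape_measure':0,'sanding_block':0,'oil_dropper':0,'offcut':0}
for t in Z:
    rs=[]
    for n,c in cs.items():
        r=place_of(n,t)
        if r:
            print(t,n,round(r[0]['score'],2),np.round(r[0]['at']),atz(c,r[0]['at'],Z[t]))
            if r[0]['score']>.4: rs.append(ray(c,r[0]['at']))
    if len(rs)>1: print('   TRI',*tri(rs))
a,b=cs['scene']['image'],cs['top']['image']
E
```

```text
0.0 [152.5 631.6 403.8] [[-1.   0.2 -0. ]
 [ 0.2  1.  -0. ]
 [-0.  -0.  -1. ]] 91.80185887498125
171.4
scene 49.450978160560965
top 53.102097107659446
wrist 65.70646984690485
stop_face scene 0.84 [227. 317.] [661.2 -72.1  29. ]
blank_center scene 0.68 [243. 343.] [579.7 -47.7  40.5]
blank_center top 0.83 [240. 344.] [579.4 -56.7  40.5]
   TRI [581.9 -56.5  30.2] [np.float64(1.928244735854746), np.float64(1.9282447358547226)]
plunger_top scene 0.72 [174. 381.] [ 574.5 -230.3  103. ]
plunger_top top 0.86 [242. 422.] [ 569.9 -229.4  103. ]
   TRI [ 571.5 -228.   105.8] [np.float64(1.9658513367559167), np.float64(1.965851336755832)]
clamp scene 0.86 [241. 358.] [568.5 -99.5   0. ]
masking_tape top 0.64 [255. 195.] [547.8 311.3   0. ]
tape_measure scene 0.69 [214. 450.] [ 407.9 -283.1    0. ]
tape_measure top 0.75 [313. 432.] [ 401.6 -273.     0. ]
   TRI [ 404.  -269.    14.6] [np.float64(1.3158318681947851), np.float64(1.3158318681946573)]
sanding_block scene 0.78 [309. 215.] [750.3 211.5   0. ]
sanding_block top 0.69 [173. 236.] [751.2 210.5   0. ]
   TRI [751.5 210.7  -1.8] [np.float64(0.16311425051542014), np.float64(0.16311425051527983)]
oil_dropper scene 0.77 [246. 247.] [788.6  32.6   0. ]
oil_dropper top 0.73 [160. 307.] [783.   32.9   0. ]
   TRI [784.4  33.9   3. ] [np.float64(2.3305255207086133), np.float64(2.3305255207085)]
offcut scene 0.55 [269. 439.] [ 372.4 -108.3    0. ]
offcut top 0.86 [322. 364.] [ 379.9 -105.8    0. ]
   TRI [ 376.1 -107.1   -0.5] [np.float64(3.9168312741997795), np.float64(3.916831274199724)]
```

View pics/top0.png

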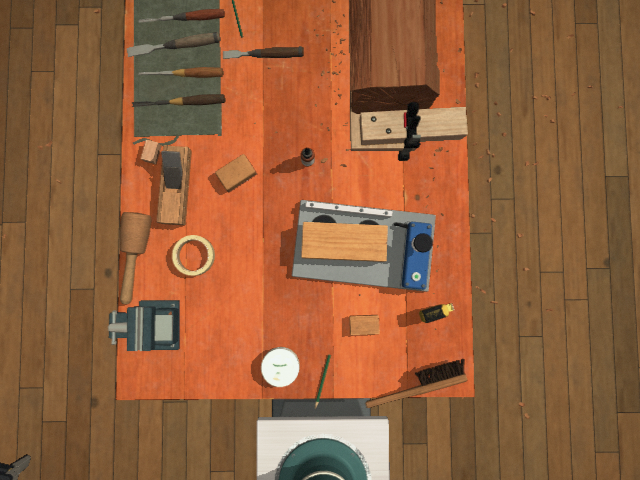

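View pics/scene0.png

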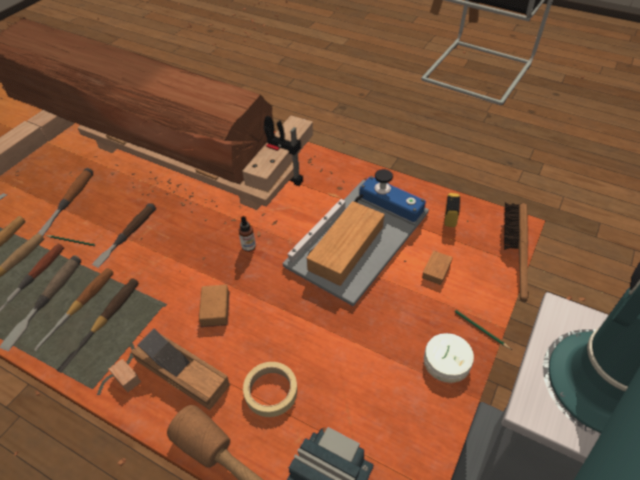

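```bash
python3 - <<'E'
from h import *
np.set_printoptions(precision=1,suppress=True)
c=cam('top');s=cam('scene')
print('eye top',ray(c,(240,320))[0],'scene',ray(s,(240,320))[0])
for t in('blank_center','clamp','plunger','stop_face','pin','offcut','tape_measure'):
  for cc,n in((c,'top'),(s,'scene')):
    r=outline_of(n,t)
    if not r: print(t,n,'none');continue
    m=r[0]['region'].astype(np.uint8); q=max(cv2.findContours(m,0,1)[0],key=cv2.contourArea)
    b=cv2.boxPoints(cv2.minAreaRect(q)); ap=cv2.approxPolyDP(q,4,True)[:,0]
    print(t,n,round(r[0]['score'],2),m.sum(),'box',np.round(b).tolist(),'poly',ap.tolist())
    z={'blank_center':63,'clamp':18,'offcut':22,'tape_measure':60}.get(t)
    if z and n=='top': print('  world',np.array([atz(cc,p[::-1],z)[:2] for p in b]))
E
```

```text
eye top [ 499.3    7.3 1188.5] scene [242.7 638.6 914.4]
blank_center top 0.96 3121 box [[301.0, 258.0], [303.0, 221.0], [388.0, 225.0], [386.0, 262.0]] poly [[303, 223], [304, 257], [386, 260], [385, 225]]
  world [[ 535.2   46.8]
 [ 622.6   42.5]
 [ 612.3 -157.4]
 [ 524.9 -152. ]]
blank_center scene none
clamp top 0.96 7467 box [[291.0, 277.0], [300.0, 199.0], [437.0, 214.0], [428.0, 292.0]] poly [[300, 202], [292, 275], [428, 289], [433, 214]]
  world [[ 491.4   72.4]
 [ 682.2   50.3]
 [ 642.  -284.8]
 [ 451.9 -259. ]]
clamp scene 0.65 6870 box [[280.0, 263.0], [370.0, 153.0], [435.0, 207.0], [345.0, 317.0]] poly [[386, 168], [377, 169], [339, 200], [290, 250], [283, 265], [356, 303], [429, 211], [422, 198], [393, 185], [393, 174]]
plunger top 0.61 304 box [[414.0, 233.0], [432.0, 233.0], [432.0, 251.0], [414.0, 251.0]] poly [[417, 234], [414, 247], [427, 251], [431, 237]]
plunger scene 0.62 249 box [[371.0, 177.0], [384.0, 164.0], [396.0, 176.0], [383.0, 189.0]] poly [[388, 169], [375, 172], [382, 188], [393, 175]]
stop_face top 0.74 7389 box [[291.0, 277.0], [300.0, 199.0], [436
[... 523 characters left out ...]
0], [379.0, 334.0], [350.0, 334.0]] poly [[351, 317], [352, 334], [379, 331], [378, 315]]
  world [[ 399.   -69.2]
 [ 398.5 -139.1]
 [ 353.3 -138.4]
 [ 353.8  -68.7]]
offcut scene 0.82 637 box [[421.0, 276.0], [433.0, 248.0], [453.0, 257.0], [441.0, 285.0]] poly [[435, 251], [423, 277], [441, 283], [451, 257]]
tape_measure top 0.77 443 box [[418.0, 311.0], [451.0, 300.0], [456.0, 314.0], [422.0, 324.0]] poly [[453, 306], [438, 304], [419, 314], [428, 322], [447, 316]]
  world [[ 411.1 -225.3]
 [ 436.1 -303. ]
 [ 404.1 -312.9]
 [ 379.2 -235.3]]
tape_measure scene 0.73 440 box [[444.0, 226.0], [446.0, 192.0], [460.0, 193.0], [458.0, 227.0]] poly [[449, 193], [445, 223], [455, 226], [459, 195]]
```

The top view shows the clamp turned about -0.12 rad, with the rail at (302,203)-(392,214). The blank is at (344,242), skewed about 0.07 rad and centred on the rail. The plunger is at (423,242) and the green pin at (416,276). The scene view agrees. Neither the offcut nor the tape measure is in the push path.

```bash
cat >> h.py <<'E'
np.set_printoptions(precision=2,suppress=True)
def ang(v): return np.arctan2(v[1],v[0])
def plan(tgt,yax=None):
    """tool-frame shift (cm) to world TCP target, yaw deg first to align tool y with yax"""
    s=get_state();R=np.array(s['eef_rot']).reshape(3,3);yaw=0
    if yax is not None:
        a=ang(yax)-ang(R[:,1]); yaw=-np.degrees((a+np.pi)%(2*np.pi)-np.pi)
        c,sn=np.cos(a),np.sin(a);R=np.array([[c,-sn,0],[sn,c,0],[0,0,1]])@R
    print('pose',s['eef_pos'],'yaw',round(yaw,2),'shift cm',R.T@(np.array(tgt)-s['eef_pos'])/10,'F',s['wrist_force'])
def clampf(o,th):
    c,s=np.cos(th),np.sin(th);R=np.array([[c,-s,0],[s,c,0],[0,0,1]])
    return lambda p:np.array([*o,0])+R@np.array(p,float)
E
python3 - <<'E'
from h import *
C=clampf((571,-102),-0.119); y=(np.sin(.119),np.cos(.119))
plan((420,420,404),y); plan(C((-100,-20,430)),y)
E
```

```text
pose [152.55 631.85 404.68] yaw -6.76 shift cm [-29.07 -17.86   0.07] F [ 1.04 -0.65  0.17]
pose [152.55 631.85 404.68] yaw -6.76 shift cm [-40.26 -69.9   -2.53] F [ 1.04 -0.65  0.17]
```

Call:
{"op": "apply_moves", "data": {"motion": [{"yaw": -6.8},{"tx": -3.2,"ty": -2},{"tx": -3.2,"ty": -2},{"tx": -3.2,"ty": -2},{"tx": -3.2,"ty": -2},{"tx": -3.2,"ty": -2},{"tx": -3.2,"ty": -2},{"tx": -3.2,"ty": -2},{"tx": -3.2,"ty": -2},{"tx": -3.2,"ty": -2}]}}

```text
invalid input
```

Call:
{"op": "apply_moves", "data": {"motion": [{"tx": -1,"ty": -4},{"tx": -1,"ty": -4.5},{"tx": -1,"ty": -4.5},{"tx": -1,"ty": -4.5},{"tx": -1,"ty": -4.5},{"tx": -1,"ty": -4.5},{"tx": -1,"ty": -4.5},{"tx": -1,"ty": -4.5},{"tx": -1,"ty": -4.5},{"tx": -1,"ty": -4.5},{"tx": -1,"ty": -4.5,"tz": -2},{}]}}

```text
invalid input
```

```bash
python3 - <<'E'
from h import *
s=get_state();print(s['t'],s['eef_pos'],np.array(s['eef_rot']))
cs={n:cam(n) for n in('scene','top','wrist')}
save(cs['wrist'],'wrist1')
Z={'stop_face':29,'blank_center':40.5,'plunger_top':103,'pin_tip':65,'clamp':0}
for t in Z:
    for n,c in cs.items():
        r=place_of(n,t)
        if r: print(t,n,round(r[0]['score'],2),np.round(r[0]['at']),atz(c,r[0]['at'],Z[t]))
E
```

```text
2.45 [152.55 631.85 404.68] [[-0.97  0.23  0.  ]
 [ 0.23  0.97 -0.  ]
 [-0.    0.   -1.  ]]
stop_face scene 0.66 [228. 320.] [651.64 -72.12  29.  ]
stop_face top 0.94 [212. 350.] [647.11 -70.18  29.  ]
blank_center scene 0.85 [239. 343.] [584.83 -56.8   40.5 ]
blank_center top 0.83 [242. 346.] [572.88 -60.48  40.5 ]
plunger_top top 0.75 [243. 422.] [ 567.37 -227.75  103.  ]
pin_tip top 0.61 [243. 423.] [ 568.56 -238.54   65.  ]
clamp scene 0.63 [238. 356.] [ 575.22 -106.23    0.  ]
```

View pics/wrist1.png

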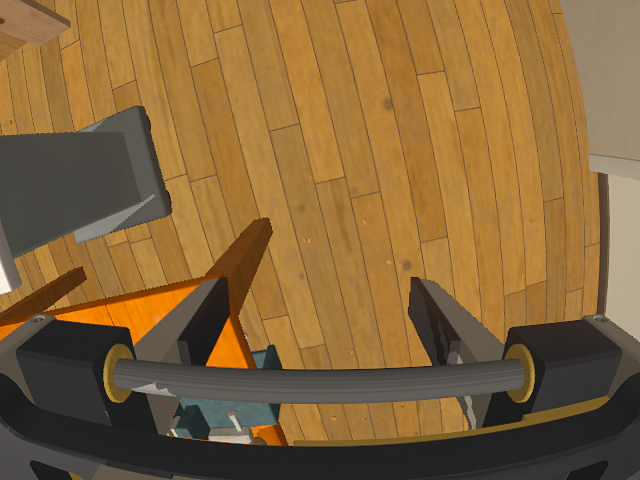

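The wrist view shows only the floor, the bench edge and the gripper's own frame. The arm has not moved because both calls were refused as invalid, so I'll write every key in every row.

Call:
{"op": "apply_moves", "data": {"motion": [{"tx": 0,"ty": 0,"tz": 0,"yaw": -6.8},{"tx": -3.2,"ty": -2,"tz": 0,"yaw": 0},{"tx": -3.2,"ty": -2,"tz": 0,"yaw": 0},{"tx": -3.2,"ty": -2,"tz": 0,"yaw": 0},{"tx": -3.2,"ty": -2,"tz": 0,"yaw": 0},{"tx": -3.2,"ty": -2,"tz": 0,"yaw": 0},{"tx": -3.2,"ty": -2,"tz": 0,"yaw": 0},{"tx": -3.2,"ty": -2,"tz": 0,"yaw": 0},{"tx": -3.2,"ty": -2,"tz": 0,"yaw": 0},{"tx": -3.2,"ty": -2,"tz": 0,"yaw": 0}]}}

```text
t: 4.35
eef_pos: [418.4, 418.1, 404.9]
eef_rot: [[-0.993, 0.118, 0.0], [0.118, 0.993, 0.0], [-0.0, 0.0, -1.0]]
wrist_force: [-0.2, 0.2, -0.7]
grip_width: 92.0
gripper_force: 0.0
```

Call:
{"op": "apply_moves", "data": {"motion": [{"tx": -1.2,"ty": -4.1,"tz": 0,"yaw": 0},{"tx": -1.2,"ty": -4.1,"tz": 0,"yaw": 0},{"tx": -1.2,"ty": -4.1,"tz": 0,"yaw": 0},{"tx": -1.2,"ty": -4.1,"tz": 0,"yaw": 0},{"tx": -1.2,"ty": -4.1,"tz": 0,"yaw": 0},{"tx": -1.2,"ty": -4.1,"tz": 0,"yaw": 0},{"tx": -1.2,"ty": -4.1,"tz": 0,"yaw": 0},{"tx": -1.2,"ty": -4.1,"tz": 0,"yaw": 0},{"tx": -1.2,"ty": -4.1,"tz": 0,"yaw": 0},{"tx": -1.2,"ty": -4.1,"tz": 0,"yaw": 0},{"tx": -1,"ty": -4.1,"tz": 0,"yaw": 0},{"tx": 0,"ty": 0,"tz": 0,"yaw": 0}]}}

```text
t: 5.55
eef_pos: [493.2, -49.8, 405.2]
eef_rot: [[-0.992, 0.127, 0.001], [0.127, 0.992, -0.002], [-0.002, -0.002, -1.0]]
wrist_force: [-0.6, -0.2, 0.7]
grip_width: 92.0
gripper_force: 0.0
```

```bash
python3 - <<'E'
from h import *
C=clampf((571,-102),-0.119); y=(np.sin(.119),np.cos(.119))
plan(C((-85,46,218)),y)
c=cam('wrist'); save(c,'wrist2')
for t,z in(('blank_center',40.5),('plunger_top',103),('pin_tip',65),('stop_face',29)):
  for r in place_of('wrist',t)[:1]: print(t,r['score'],r['at'],atz(c,r['at'],z))
E
```

```text
pose [493.22 -49.78 405.22] yaw -0.48 shift cm [ 0.19  0.38 18.72] F [-0.55 -0.25  0.68]
blank_center 0.88 [301.3, 327.2] [577.18 -51.15  40.5 ]
plunger_top 0.75 [338.6, 141.7] [ 570.21 -228.85  103.  ]
pin_tip 0.39 [248.4, 145.5] [ 492.42 -218.39   65.  ]
stop_face 0.74 [358.8, 325.0] [654.21 -62.52  29.  ]
```

View pics/wrist2.png

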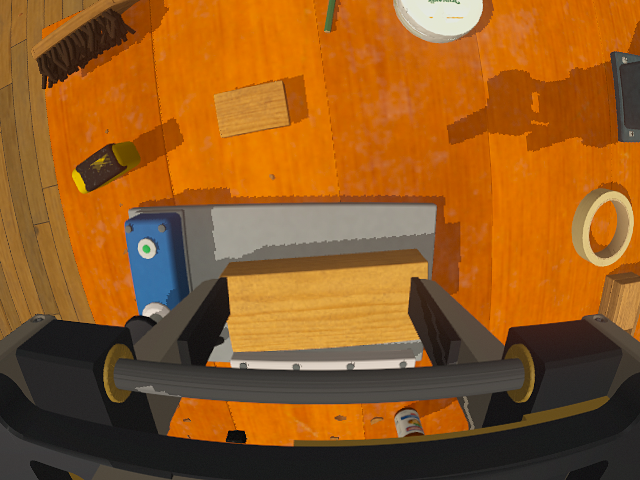

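The wrist view shows the whole clamp. The pin is at (147,249), the plunger is partly hidden at (140,335), the rail is below the blank at (230-415, 362), and the fingers are well short of the blank's near side. I'll work out the exact clamp angle from the rail and plate edges.

```bash
python3 - <<'E'
from h import *
c=cam('wrist'); M=c['image'];c2=c
def edge(p,q,z,pol=None):
    # subpixel: strongest row gradient near the line p->q (row,col)
    g=cv2.Sobel(cv2.GaussianBlur(cv2.cvtColor(M,cv2.COLOR_RGB2LAB)[:,:,2],(3,3),0),cv2.CV_32F,0,1) if pol=='b' else cv2.Sobel(cv2.cvtColor(M,cv2.COLOR_RGB2GRAY),cv2.CV_32F,0,1)
    P=[]
    for t in np.linspace(0,1,40):
        r,k=np.array(p)+t*(np.array(q)-p); k=int(k);r=int(r); w=np.abs(g[r-6:r+7,k]); P.append(atz(c,(r-6+w.argmax(),k),z)[:2])
    P=np.array(P); f=cv2.fitLine(P.astype(np.float32),cv2.DIST_HUBER,0,.01,.01).ravel(); return f,-np.arctan(f[0]/f[1])
print('plate near',edge((209,215),(204,435),18,'b'))
print('blank top-near',edge((263,232),(250,415),63))
print('rail near top',edge((359,235),(357,410),40))
C=clampf((0,0),-.13)
for t,z in(('blank_center',40.5),('plunger_top',103),('pin_tip',65)):
  for r in place_of('wrist',t)[:1]: print(t,atz(c,r['at'],z))
E
```

```text
plate near (array([  0.12,   0.99, 483.21, -13.8 ], dtype=float32), np.float32(-0.11788685))
blank top-near (array([  0.05,   1.  , 521.2 , -35.69], dtype=float32), np.float32(-0.05120941))
rail near top (array([  0.12,   0.99, 648.32, -77.74], dtype=float32), np.float32(-0.11945542))
blank_center [575.79 -50.79  40.5 ]
plunger_top [ 570.34 -230.95  103.  ]
pin_tip [ 493.24 -219.4    65.  ]
```

Call:
{"op": "apply_moves", "data": {"motion": [{"tx": 0,"ty": 0.7,"tz": 3,"yaw": 0},{"tx": 0,"ty": 0,"tz": 4,"yaw": 0},{"tx": 0,"ty": 0,"tz": 4,"yaw": 0},{"tx": 0,"ty": 0,"tz": 4,"yaw": 0},{"tx": 0,"ty": 0,"tz": 2.5,"yaw": 0},{"tx": 0,"ty": 0,"tz": 1.2,"yaw": 0},{"tx": 0,"ty": 0,"tz": 0,"yaw": 0}]}}

```text
t: 6.7
eef_pos: [493.7, -36.8, 216.5]
eef_rot: [[-0.993, 0.117, -0.003], [0.117, 0.993, -0.0], [0.003, -0.0, -1.0]]
wrist_force: [0.3, -0.1, 0.1]
grip_width: 92.0
gripper_force: 0.0
```

Call:
{"op": "apply_moves", "data": {"motion": [{"tx": -0.8,"ty": -0.6,"tz": 0,"yaw": 0},{"tx": -0.6,"ty": 0,"tz": 0,"yaw": 0},{"tx": -0.5,"ty": 0,"tz": 0,"yaw": 0},{"tx": -0.5,"ty": 0,"tz": 0,"yaw": 0},{"tx": -0.5,"ty": 0,"tz": 0,"yaw": 0},{"tx": -0.5,"ty": 0,"tz": 0,"yaw": 0},{"tx": -0.5,"ty": 0,"tz": 0,"yaw": 0},{"tx": -0.5,"ty": 0,"tz": 0,"yaw": 0},{"tx": -0.4,"ty": 0,"tz": 0,"yaw": 0},{"tx": -0.3,"ty": 0,"tz": 0,"yaw": 0},{"tx": -0.3,"ty": 0,"tz": 0,"yaw": 0},{"tx": 0,"ty": 0,"tz": 0,"yaw": 0}]}}

```text
t: 7.9
eef_pos: [547.5, -49.6, 217.6]
eef_rot: [[-0.993, 0.118, 0.001], [0.118, 0.993, -0.0], [-0.001, -0.0, -1.0]]
wrist_force: [-1.2, 0.3, 0.0]
grip_width: 92.0
gripper_force: 0.3
```

Call:
{"op": "apply_moves", "data": {"motion": [{"tx": -0.3,"ty": 0,"tz": 0,"yaw": 0},{"tx": -0.2,"ty": 0,"tz": 0,"yaw": 0},{"tx": -0.2,"ty": 0,"tz": 0,"yaw": 0}]}}

```text
t: 8.2
eef_pos: [554.0, -50.3, 217.6]
eef_rot: [[-0.993, 0.118, -0.0], [0.118, 0.993, -0.0], [0.0, -0.0, -1.0]]
wrist_force: [-2.9, 1.1, 0.1]
grip_width: 91.8
gripper_force: 1.2
```

Call:
{"op": "apply_moves", "data": {"motion": [{"tx": -0.2,"ty": 0,"tz": 0,"yaw": 0},{"tx": 0,"ty": 0,"tz": 0,"yaw": 0}]}}

```text
t: 8.4
eef_pos: [556.2, -50.4, 217.7]
eef_rot: [[-0.993, 0.118, 0.0], [0.118, 0.993, 0.0], [-0.0, 0.0, -1.0]]
wrist_force: [-1.4, 0.9, -0.7]
grip_width: 92.0
gripper_force: 0.7
```

Call:
{"op": "apply_moves", "data": {"motion": [{"tx": -0.2,"ty": 0,"tz": 0,"yaw": 0},{"tx": -0.1,"ty": 0,"tz": 0,"yaw": 0},{"tx": 0,"ty": 0,"tz": 0,"yaw": 0}]}}

```text
t: 8.7
eef_pos: [557.2, -50.6, 217.5]
eef_rot: [[-0.993, 0.118, -0.006], [0.118, 0.993, 0.001], [0.006, 0.001, -1.0]]
wrist_force: [-8.6, 1.4, 7.9]
grip_width: 91.9
gripper_force: 4.7
```

```bash
python3 - <<'E'
from h import *
s=get_state();print(s['t'],s['eef_pos'],s['wrist_force'])
c=cam('wrist');t=cam('top')
a=c['image'][:,:,::-1]; b=cv2.resize(t['image'][180:310,270:460,::-1],None,fx=4,fy=4,interpolation=cv2.INTER_CUBIC)
cv2.imwrite('pics/w3.png',a);cv2.imwrite('pics/t3.png',b)
E
```

```text
8.7 [557.23 -50.65 217.52] [-8.62  1.41  7.85]
```

View pics/w3.png

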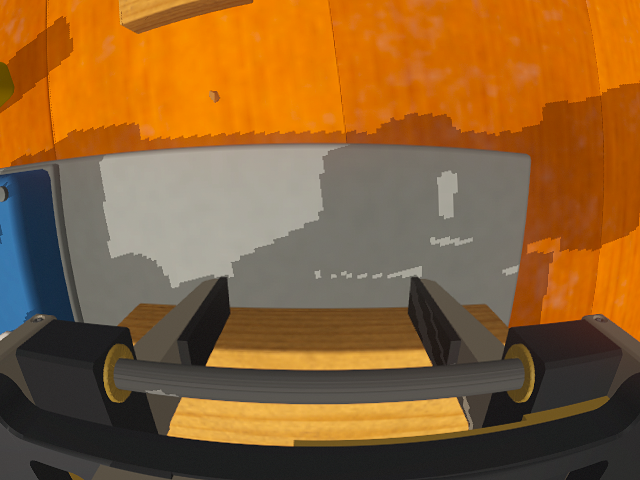

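The wrist view shows the blank square to the fingers, its near edge level at row 305. The force has risen to 8.6 N, so the blank is on the rail. I'll press a little further to seat both ends, then back off and look.

Call:
{"op": "apply_moves", "data": {"motion": [{"tx": -0.1,"ty": 0,"tz": 0,"yaw": 0},{"tx": -0.1,"ty": 0,"tz": 0,"yaw": 0},{"tx": 0,"ty": 0,"tz": 0,"yaw": 0},{"tx": 0,"ty": 0,"tz": 0,"yaw": 0}]}}

```text
t: 9.2
eef_pos: [557.9, -50.8, 217.4]
eef_rot: [[-0.993, 0.118, -0.01], [0.118, 0.993, 0.002], [0.01, 0.001, -1.0]]
wrist_force: [-13.5, 1.9, 11.5]
grip_width: 91.9
gripper_force: 7.3
```

Call:
{"op": "apply_moves", "data": {"motion": [{"tx": 0.3,"ty": 0,"tz": 0,"yaw": 0},{"tx": 1,"ty": 0,"tz": 0,"yaw": 0},{"tx": 2,"ty": 0,"tz": 0,"yaw": 0},{"tx": 3,"ty": 0,"tz": -2,"yaw": 0},{"tx": 0,"ty": 0,"tz": -4,"yaw": 0},{"tx": 0,"ty": -1,"tz": -4,"yaw": 0},{"tx": 0,"ty": -2,"tz": -4,"yaw": 0},{"tx": 0,"ty": -2,"tz": -4,"yaw": 0},{"tx": 0,"ty": -2,"tz": 0,"yaw": 0},{"tx": 0,"ty": 0,"tz": 0,"yaw": 0},{"tx": 0,"ty": 0,"tz": 0,"yaw": 0}], "claw": 9.19}}

```text
t: 10.3
eef_pos: [489.9, -112.8, 397.5]
eef_rot: [[-0.993, 0.118, 0.001], [0.118, 0.993, 0.0], [-0.001, 0.001, -1.0]]
wrist_force: [-1.2, 0.2, -0.1]
grip_width: 91.7
gripper_force: 0.0
```

```bash
python3 - <<'E'
from h import *
s=get_state();print(s['t'],s['eef_pos'],s['wrist_force'])
c=cam('wrist')
cv2.imwrite('pics/w4.png',cv2.resize(c['image'][190:400,80:460,::-1],None,fx=2,fy=2,interpolation=cv2.INTER_CUBIC))
for t,z in(('blank_center',40.5),('plunger_top',103),('pin_tip',65),('stop_face',29)):
  for r in place_of('wrist',t)[:1]: print(t,r['score'],r['at'],atz(c,r['at'],z))
E
```

```text
10.3 [ 489.86 -112.79  397.5 ] [-1.22  0.2  -0.12]
blank_center 0.63 [413.7, 446.4] [746.57  17.85  40.5 ]
```

View pics/w4.png

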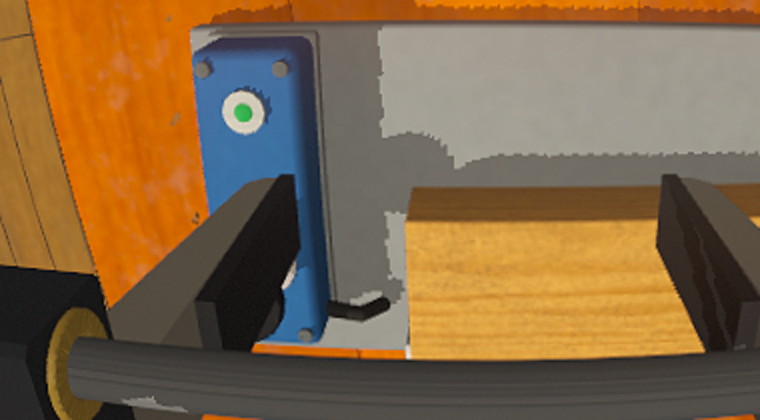

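The crop shows the blank square to the plate. The green pin is at (243,112) in its steel collar, and the plunger is hidden behind the right finger. Next I'll move over the plunger with the gripper closed, and check the blank from the fixed cameras.

Call:
{"op": "apply_moves", "data": {"motion": [{"tx": -2,"ty": -2.7,"tz": 0,"yaw": 0},{"tx": -2.5,"ty": -3,"tz": 0,"yaw": 0},{"tx": -2.5,"ty": -3,"tz": 1,"yaw": 0},{"tx": -2.3,"ty": -2,"tz": 2,"yaw": 0},{"tx": 0,"ty": 0,"tz": 3,"yaw": 0},{"tx": 0,"ty": 0,"tz": 1,"yaw": 0},{"tx": 0,"ty": 0,"tz": 0,"yaw": 0},{"tx": 0,"ty": 0,"tz": 0,"yaw": 0}], "claw": 0, "newtons": 20}}

```text
t: 11.35
eef_pos: [570.0, -229.7, 328.4]
eef_rot: [[-0.993, 0.117, 0.001], [0.117, 0.993, 0.0], [-0.001, 0.0, -1.0]]
wrist_force: [0.0, 0.6, 0.4]
grip_width: 29.7
gripper_force: 0.0
```

```bash
python3 - <<'E'
from h import *
plan((570.2,-230.2,293),(np.sin(.119),np.cos(.119)))
c=cam('top');s=cam('scene')
a=cv2.resize(c['image'][190:300,280:450,::-1],(680,440),interpolation=cv2.INTER_CUBIC)
cv2.imwrite('pics/t5.png',a)
cv2.imwrite('pics/s5.png',cv2.resize(s['image'][140:310,270:440,::-1],None,fx=3.5,fy=3.5,interpolation=cv2.INTER_CUBIC))
E
```

```text
pose [ 570.   -229.75  328.36] yaw 0.1 shift cm [-0.02 -0.04  3.54] F [0.03 0.59 0.37]
```

View pics/s5.png

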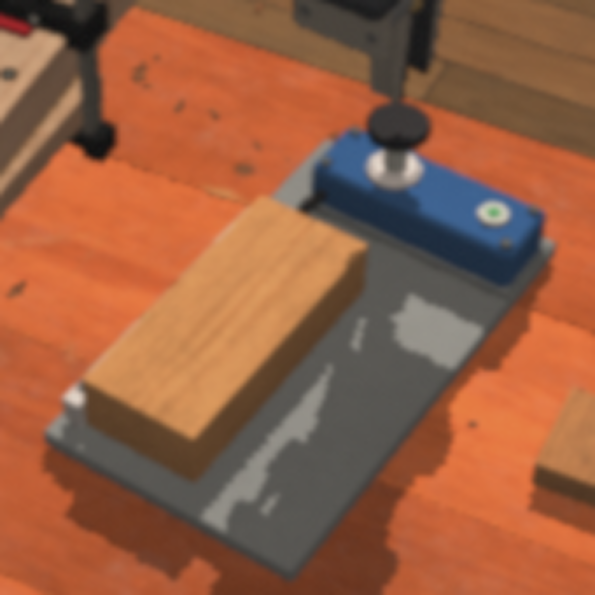

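The scene view shows the blank against the rail with no gap: the rail end is at (75,397) and the rest is hidden behind the blank. The fingers stand over the plunger at (398,125), and the pin at (493,212) is still low. I'll try one careful stroke.

Call:
{"op": "apply_moves", "data": {"motion": [{"tx": 0,"ty": 0,"tz": 1.5,"yaw": 0},{"tx": 0,"ty": 0,"tz": 1.5,"yaw": 0},{"tx": 0,"ty": 0,"tz": 0,"yaw": 0},{"tx": 0,"ty": 0,"tz": 0.7,"yaw": 0},{"tx": 0,"ty": 0,"tz": 0.7,"yaw": 0},{"tx": 0,"ty": 0,"tz": 0.7,"yaw": 0},{"tx": 0,"ty": 0,"tz": 0.7,"yaw": 0},{"tx": 0,"ty": 0,"tz": 0,"yaw": 0},{"tx": 0,"ty": 0,"tz": 0,"yaw": 0}]}}

```text
t: 12.35
eef_pos: [569.7, -230.4, 270.7]
eef_rot: [[-0.993, 0.118, -0.0], [0.118, 0.993, 0.001], [0.0, 0.001, -1.0]]
wrist_force: [-4.8, 2.7, 11.1]
grip_width: 0.6
gripper_force: 5.2
```

Call:
{"op": "apply_moves", "data": {"motion": [{"tx": 0,"ty": 0,"tz": 0.2,"yaw": 0},{"tx": 0,"ty": 0,"tz": 0.2,"yaw": 0},{"tx": 0,"ty": 0,"tz": 0.2,"yaw": 0},{"tx": 0,"ty": 0,"tz": 0,"yaw": 0}]}}

```text
t: 12.75
eef_pos: [569.7, -230.8, 268.4]
eef_rot: [[-0.993, 0.118, 0.001], [0.118, 0.993, 0.002], [-0.0, 0.002, -1.0]]
wrist_force: [-11.7, 5.2, 34.7]
grip_width: 0.2
gripper_force: 17.5
```

The plunger bottomed at tip height 78 with 35 N. Now let it up and do the next full stroke.

Call:
{"op": "apply_moves", "data": {"motion": [{"tx": 0,"ty": 0,"tz": -1.4,"yaw": 0},{"tx": 0,"ty": 0,"tz": -2.2,"yaw": 0},{"tx": 0,"ty": 0,"tz": 0,"yaw": 0},{"tx": 0,"ty": 0,"tz": 0,"yaw": 0}]}}

```text
t: 13.15
eef_pos: [569.8, -230.4, 299.8]
eef_rot: [[-0.993, 0.118, 0.001], [0.118, 0.993, -0.0], [-0.001, -0.0, -1.0]]
wrist_force: [0.4, 0.0, -0.1]
grip_width: 0.1
gripper_force: 0.0
```

Call:
{"op": "apply_moves", "data": {"motion": [{"tx": 0,"ty": 0,"tz": 1,"yaw": 0},{"tx": 0,"ty": 0,"tz": 1,"yaw": 0},{"tx": 0,"ty": 0,"tz": 0.8,"yaw": 0},{"tx": 0,"ty": 0,"tz": 0.6,"yaw": 0},{"tx": 0,"ty": 0,"tz": 0,"yaw": 0},{"tx": 0,"ty": 0,"tz": 0,"yaw": 0}]}}

```text
t: 13.75
eef_pos: [570.3, -230.9, 268.4]
eef_rot: [[-0.993, 0.118, 0.002], [0.118, 0.993, 0.001], [-0.002, 0.001, -1.0]]
wrist_force: [-7.2, 3.4, 29.6]
grip_width: 0.6
gripper_force: 14.9
```

Call:
{"op": "apply_moves", "data": {"motion": [{"tx": 0,"ty": 0,"tz": -1.2,"yaw": 0},{"tx": 0,"ty": 0,"tz": -2.2,"yaw": 0},{"tx": 0,"ty": 0,"tz": 0,"yaw": 0},{"tx": 0,"ty": 0,"tz": 0,"yaw": 0}]}}

```text
t: 14.15
eef_pos: [569.3, -230.1, 298.2]
eef_rot: [[-0.993, 0.118, -0.002], [0.118, 0.993, 0.001], [0.002, 0.0, -1.0]]
wrist_force: [-0.0, 0.7, -0.4]
grip_width: 0.5
gripper_force: 0.0
```

```bash
cat > pin.py <<'E'
from h import *
# height of the green top from the scene camera: green blob near the pin
s=cam('scene'); I=s['image']; hsv=cv2.cvtColor(I,cv2.COLOR_RGB2HSV)
m=cv2.inRange(hsv,(40,70,40),(85,255,255)); m[:150]=0;m[240:]=0;m[:,:390]=0;m[:,435:]=0
ys,xs=np.nonzero(m); print(get_state()['t'],len(ys), (ys.min(),ys.max(),xs.mean()) if len(ys) else '')
C=clampf((570.5,-101.5),-.119)
for z in(60,66,72,78,84,90,93):
    p=s['view']@np.append(C((-62,-128,z)),1); print(z,'row',round(s['cy']+s['f']*p[1]/p[2],1),'col',round(s['cx']+s['f']*p[0]/p[2],1))
E
python3 pin.py
```

```text
14.2 16 (np.int64(195), np.int64(200), np.float64(411.25))
60 row 200.4 col 410.1
66 row 198.5 col 410.4
72 row 196.6 col 410.6
78 row 194.8 col 410.9
84 row 192.9 col 411.2
90 row 190.9 col 411.5
93 row 190.0 col 411.7
```

Call:
{"op": "apply_moves", "data": {"motion": [{"tx": 0,"ty": 0,"tz": 1,"yaw": 0},{"tx": 0,"ty": 0,"tz": 1,"yaw": 0},{"tx": 0,"ty": 0,"tz": 0.8,"yaw": 0},{"tx": 0,"ty": 0,"tz": 0.5,"yaw": 0},{"tx": 0,"ty": 0,"tz": 0,"yaw": 0},{"tx": 0,"ty": 0,"tz": 0,"yaw": 0},{"tx": 0,"ty": 0,"tz": -1.2,"yaw": 0},{"tx": 0,"ty": 0,"tz": -2.1,"yaw": 0},{"tx": 0,"ty": 0,"tz": 0,"yaw": 0},{"tx": 0,"ty": 0,"tz": 0,"yaw": 0}]}}

```text
t: 15.2
eef_pos: [569.4, -230.1, 298.3]
eef_rot: [[-0.993, 0.118, -0.002], [0.118, 0.993, 0.001], [0.002, 0.0, -1.0]]
wrist_force: [0.1, -1.0, -0.3]
grip_width: 0.9
gripper_force: 0.0
```

Call:
{"op": "apply_moves", "data": {"motion": [{"tx": 0,"ty": 0,"tz": 1,"yaw": 0},{"tx": 0,"ty": 0,"tz": 1,"yaw": 0},{"tx": 0,"ty": 0,"tz": 0.8,"yaw": 0},{"tx": 0,"ty": 0,"tz": 0.5,"yaw": 0},{"tx": 0,"ty": 0,"tz": 0,"yaw": 0},{"tx": 0,"ty": 0,"tz": 0,"yaw": 0},{"tx": 0,"ty": 0,"tz": -1.2,"yaw": 0},{"tx": 0,"ty": 0,"tz": -2.1,"yaw": 0},{"tx": 0,"ty": 0,"tz": 0,"yaw": 0},{"tx": 0,"ty": 0,"tz": 0,"yaw": 0}]}}

```text
t: 16.2
eef_pos: [569.3, -230.0, 298.0]
eef_rot: [[-0.993, 0.118, -0.002], [0.118, 0.993, 0.001], [0.002, 0.001, -1.0]]
wrist_force: [-0.2, 0.4, -0.3]
grip_width: 0.3
gripper_force: 0.0
```

```bash
python3 pin.py|head -1
```

```text
16.25 23 (np.int64(192), np.int64(200), np.float64(411.2608695652174))
```

Call:
{"op": "apply_moves", "data": {"motion": [{"tx": 0,"ty": 0,"tz": 1,"yaw": 0},{"tx": 0,"ty": 0,"tz": 1,"yaw": 0},{"tx": 0,"ty": 0,"tz": 0.8,"yaw": 0},{"tx": 0,"ty": 0,"tz": 0.5,"yaw": 0},{"tx": 0,"ty": 0,"tz": 0,"yaw": 0},{"tx": 0,"ty": 0,"tz": 0,"yaw": 0}]}}

```text
t: 16.85
eef_pos: [569.8, -230.6, 268.5]
eef_rot: [[-0.993, 0.118, 0.0], [0.118, 0.993, 0.001], [0.0, 0.001, -1.0]]
wrist_force: [-6.1, 3.8, 24.0]
grip_width: 0.6
gripper_force: 12.3
```

Call:
{"op": "apply_moves", "data": {"motion": [{"tx": 0,"ty": 0,"tz": -1.2,"yaw": 0},{"tx": 0,"ty": 0,"tz": -2.1,"yaw": 0},{"tx": 0,"ty": 0,"tz": 0,"yaw": 0},{"tx": 0,"ty": 0,"tz": 0,"yaw": 0}]}}

```text
t: 17.25
eef_pos: [569.4, -230.1, 298.3]
eef_rot: [[-0.993, 0.118, -0.002], [0.118, 0.993, 0.001], [0.002, 0.0, -1.0]]
wrist_force: [0.2, 0.1, 0.4]
grip_width: 0.4
gripper_force: 0.0
```

```bash
python3 pin.py|head -1
```

```text
17.3 23 (np.int64(190), np.int64(198), np.float64(411.5652173913044))
```

The pin's top edge has gone from row 195 to 190, and the green's lower edge has lifted, so brass should be starting to show. Extra strokes do no harm, so I'll do more until it stops rising.

Call:
{"op": "apply_moves", "data": {"motion": [{"tx": 0,"ty": 0,"tz": 1,"yaw": 0},{"tx": 0,"ty": 0,"tz": 1,"yaw": 0},{"tx": 0,"ty": 0,"tz": 0.8,"yaw": 0},{"tx": 0,"ty": 0,"tz": 0.5,"yaw": 0},{"tx": 0,"ty": 0,"tz": 0,"yaw": 0},{"tx": 0,"ty": 0,"tz": 0,"yaw": 0},{"tx": 0,"ty": 0,"tz": -1.2,"yaw": 0},{"tx": 0,"ty": 0,"tz": -2.1,"yaw": 0},{"tx": 0,"ty": 0,"tz": 0,"yaw": 0},{"tx": 0,"ty": 0,"tz": 0,"yaw": 0}]}}

```text
t: 18.3
eef_pos: [569.4, -230.1, 298.3]
eef_rot: [[-0.993, 0.118, -0.002], [0.118, 0.993, 0.001], [0.002, 0.0, -1.0]]
wrist_force: [0.6, 0.3, 0.1]
grip_width: 0.2
gripper_force: 0.0
```

```bash
python3 pin.py|head -1
```

```text
18.35 23 (np.int64(190), np.int64(198), np.float64(411.5652173913044))
```

Call:
{"op": "apply_moves", "data": {"motion": [{"tx": 0,"ty": 0,"tz": 1,"yaw": 0},{"tx": 0,"ty": 0,"tz": 1,"yaw": 0},{"tx": 0,"ty": 0,"tz": 0.8,"yaw": 0},{"tx": 0,"ty": 0,"tz": 0.5,"yaw": 0},{"tx": 0,"ty": 0,"tz": 0,"yaw": 0},{"tx": 0,"ty": 0,"tz": 0,"yaw": 0},{"tx": 0,"ty": 0,"tz": -1.2,"yaw": 0},{"tx": 0,"ty": 0,"tz": -2.1,"yaw": 0},{"tx": 0,"ty": 0,"tz": 0,"yaw": 0},{"tx": 0,"ty": 0,"tz": 0,"yaw": 0}]}}

```text
t: 19.35
eef_pos: [569.4, -230.1, 298.3]
eef_rot: [[-0.993, 0.118, -0.002], [0.118, 0.993, 0.001], [0.002, 0.0, -1.0]]
wrist_force: [-0.2, -0.1, 0.3]
grip_width: 0.5
gripper_force: 0.0
```

Call:
{"op": "apply_moves", "data": {"motion": [{"tx": 0,"ty": 0,"tz": 1,"yaw": 0},{"tx": 0,"ty": 0,"tz": 1,"yaw": 0},{"tx": 0,"ty": 0,"tz": 0.8,"yaw": 0},{"tx": 0,"ty": 0,"tz": 0.5,"yaw": 0},{"tx": 0,"ty": 0,"tz": 0,"yaw": 0},{"tx": 0,"ty": 0,"tz": 0,"yaw": 0},{"tx": 0,"ty": 0,"tz": -1.2,"yaw": 0},{"tx": 0,"ty": 0,"tz": -2.1,"yaw": 0},{"tx": 0,"ty": 0,"tz": 0,"yaw": 0},{"tx": 0,"ty": 0,"tz": 0,"yaw": 0}]}}

```text
t: 20.35
eef_pos: [569.3, -230.1, 298.0]
eef_rot: [[-0.993, 0.118, -0.002], [0.118, 0.993, 0.001], [0.002, 0.0, -1.0]]
wrist_force: [-0.8, -0.3, 0.1]
grip_width: 0.4
gripper_force: 0.0
```

Call:
{"op": "apply_moves", "data": {"motion": [{"tx": 0,"ty": 0,"tz": -3,"yaw": 0},{"tx": 0,"ty": 0,"tz": -4,"yaw": 0},{"tx": 0,"ty": 0,"tz": -4,"yaw": 0},{"tx": 0,"ty": 0,"tz": -3,"yaw": 0},{"tx": 0,"ty": 0,"tz": 0,"yaw": 0},{"tx": 0,"ty": 0,"tz": 0,"yaw": 0}]}}

```text
t: 20.95
eef_pos: [569.6, -230.0, 438.0]
eef_rot: [[-0.993, 0.118, -0.002], [0.118, 0.993, 0.001], [0.002, 0.001, -1.0]]
wrist_force: [-0.7, 0.3, -0.3]
grip_width: 0.6
gripper_force: 0.0
```

```bash
python3 pin.py|head -1; python3 - <<'E'
from h import *
s=cam('scene');print(get_state()['t'])
a=cv2.resize(s['image'][140:310,270:460,::-1],None,fx=3.5,fy=3.5,interpolation=cv2.INTER_CUBIC);cv2.imwrite('pics/s6.png',a)
c=cam('top');cv2.imwrite('pics/t6.png',cv2.resize(c['image'][180:340,270:470,::-1],None,fx=3.5,fy=3.5,interpolation=cv2.INTER_CUBIC))
w=cam('wrist');save(w,'w6')
E
```

```text
21.0 23 (np.int64(190), np.int64(198), np.float64(411.5652173913044))
21.05
```

View pics/s6.png

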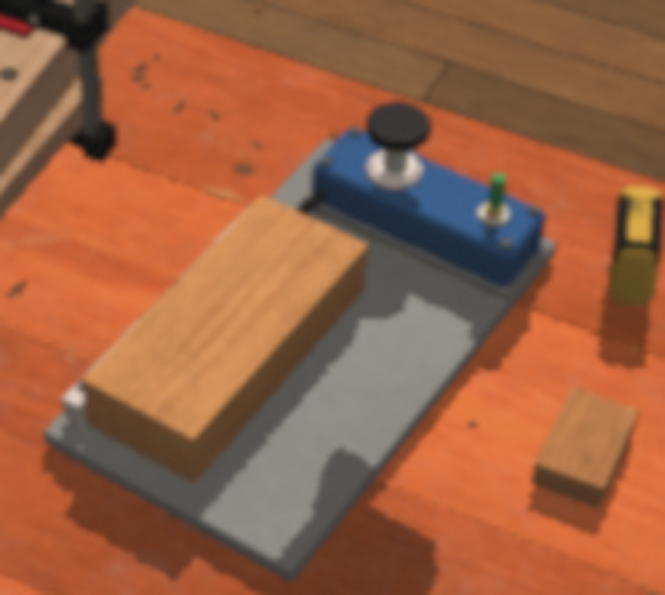

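View pics/t6.png

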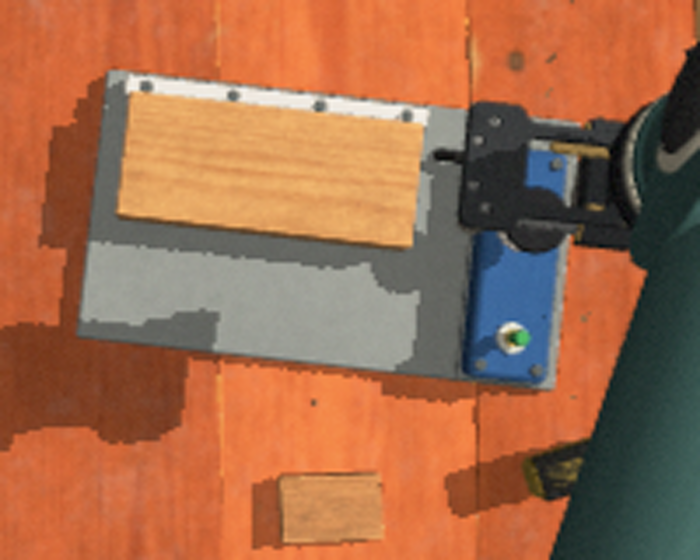

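Both views show the blank parallel to the rail and flush with it, from about (130,95) to (425,125) in the top crop. The pin stands up with brass at its foot, at (492,212) in the scene crop. Its top stayed at row 190 through the last three strokes, so it is fully out. The bystanders are in their places and the robot is clear.

```bash
python3 -c "
from rig import *
print(job_done())"
```

```text
the job is handed in; nothing more can be done
None
```

The job is handed in: the blank sits flush against the stop rail, eight full plunger strokes brought the green pin fully out with its brass foot showing, and nothing else looked disturbed in the last pictures.

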